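# Clamp a culture dish with a toggle lever

## Robot

A 6-joint arm with a two-finger parallel gripper is mounted at the origin on a cart in front of the work surface, level with it; the furniture and walls round the work are solid. World frame = base frame: x ahead of the robot, y to its left, z up, the work surface at z = 0. Lengths are in m, angles in degrees, forces in N, time in s.
With the tool pointing down it reaches from about 0.4 to 0.825 m from the base axis. Payload 7 kg.
Tool frame: the origin (TCP) lies on the mounting face of the last link; the fingertips stand 178 mm ahead of it and the grasp point (between the pads) lies 159 mm ahead of it; z points along the fingers, y is the direction in which the jaws open and shut (so a half turn about z gives the same grasp; the last joint's range is limited). The gripper opens to 88 mm and grips with 3 to 60 N. Pads are 19 mm wide; open, the fingers measure 130 mm over their backs; the gripper's body (78 mm by 193 mm) begins 47 mm behind the grasp point.
Start: joints at [81.022, 20.546, 0.682, 0, -70.136, -16.507], TCP at [0.29, 0.609, 0.405] pointing down, gripper open.
Joint ranges: [-176.03, 176.03], [-82.01, 121.73], [-58.28, 71.71], [-173.87, 95.51], [-174.79, -0.11], [-173.66, 173.66]. Speed limits (degrees/s): [136.94, 136.94, 172.46, 180, 180, 180].

## Interface

Orientations are given as [roll, pitch, yaw] about the fixed x, y, z axes, in that order (R = Rz(yaw) Ry(pitch) Rx(roll)).
In Python, from plant import r gives the robot as it stands. The module is installed in compiled form; this text tells all that it offers.
- The arm moves only by the tool carry_out, never from a script. Its argument "plan" is a list of rows, each a list of 3 entries, a list of its own where there are three numbers: the shift along the tool's x, y, z in m, then the turn, a rotation vector about the tool's x, y, z in degrees, then the closure in counts, from 0 (fully open) to 255 (shut). In form: [[[x, y, z], [ax, ay, az], hand], ...]. A call has 1 to 12 rows; each row shifts and turns the commanded pose from where the row before left it, along the tool's axes as they then stand; what a row does not reach is not made up. A row lasts 1/12 s, in which the tool goes at most 41.7 mm and 7.16 degrees, less where a joint would pass 70% of its speed; a pose out of reach is approached as far as the arm can. A call is refused whole if a number of a shift passes 0.0417 or a number of a turn 7.16, either way. A call with a gripper value outside its range is refused whole. The fingers move at their own pace and stop on an object; "grip_force" is the grip in N (left out, the last holds). Time passes only in rows, so rows that do not move let the fingers close. It gives the time, the measured TCP pose, the force and the opening at its end, in the units of the state.
- r.get_state(): the state, without advancing time (a new reading comes with each control period).
- r.capture(name): name is "scene" or "top" or "wrist"; returns the picture (384x512x3 uint8, red, green, blue); there is no depth.
- r.get_calibration(name): a dict with "K" (3x3 intrinsics, pixels), "rvec" (rotation vector, rad) and "tvec" (3), from world to camera coordinates, as OpenCV has them. Camera axes: x right, y down, z forward; pixel columns grow to the right and rows downward; lengths in m; the calibration is good to about 2 mm. The wrist camera is an equidistant fisheye: a pixel r from the principal point sees the ray r / f radians off the axis. A picture is of the moment at which its call begins: read the wrist's pose just before it. get_calibration takes no time and is no camera call; for the wrist camera it gives the pose at the moment of the call.
- r.close_job(): hands the job in, once; it reports no verdict.
The state is a dict: "time_s": time; "joints": joint angles; "qd": joint speeds; "joint_torque": joint torques, N m; "tcp_pos": TCP position; "eef_rot": TCP orientation; "contact_force": force on the tool from outside, world axes, zero at the start; "moment": the same for the moment, N m; "gripper_width": finger opening in m.
Only numpy, scipy, OpenCV 4.12 (cv2) and the standard library are available. Lean on these libraries where they do the work, as an engineer would, in place of code of your own. Each camera call takes 0.05 s, during which the arm holds its last target. There are 200 camera calls.

## Task

Make the culture dish ready for inspection: push it along the channel of the blue dish holder until it rests against the end stop, and only then push the red toggle lever over, past its centre, so that it snaps down and its black rubber foot clamps the dish. No gripping is needed, just push with the fingertips or the outside of the fingers: the dish must not be lifted or tipped up, and the other things on the bench stay where they are.

Things in the scene. Friction and masses are not known exactly. Their poses are not given: they have to be found in the camera images.
- dish_holder: Fixed blue metal plate 230 (x) x 110 (y) mm, top 20 mm above the worktop. Origin: middle of its underside, on the worktop; z up; x runs along the channel from the open end (x = -115 mm) to the end stop. The channel is on the plate's top between two white rails 6 mm wide, 8 mm high, 63 mm apart inside, from x = -105 to +61 mm.
- dish_home (a point): Where the middle of the dish's underside lies when the dish rests against the end stop: on the channel's floor at x = +30, y = 0, z = 20 mm in the holder's frame. The dark end stop crosses the channel with its face at x = +59 mm and is 10 mm high; behind it stands the toggle clamp's bracket, 32 mm wide, 34 mm high above the plate.
- dish_center (a point): Centre, half-way up, of the culture dish in the channel: round, clear with pale agar, 58 mm across, 14 mm high, about 30 g, loose, slides easily. It starts 45 to 80 mm short of its home, towards the channel's open end.
- dish: The same dish; origin at the middle of its underside, z up.
- lever_hinge (a point): Middle of the lever's hinge pin, at x = +80, y = 0, z = 44 mm in the holder's frame; the pin lies along the holder's y. The lever's steel arm bears the black rubber foot (18 mm across, 48 mm from the hinge), rigid with the handle; open, the foot is over 65 mm above the worktop and the dish passes beneath it.
- lever_grip (a point): Middle of the red handle grip, 70 mm from the hinge; the grip is a round-ended bar 20 mm thick, from 40 to 100 mm from the hinge. Open, the handle leans 30 degrees from upright away from the channel (to the holder's +x): grip point at x = +115, z = 105 mm, top at z = 132 mm in the holder's frame. Shut, it leans 30 degrees over the dish (to -x).
- clamp_lever (a joint): Lever angle: 0 open (start), 0.52 rad centre (handle upright), about 1.05 shut with the foot on the dish, 1.10 its end with nothing under the foot. An over-centre spring drives it to the nearer end and keeps it there. Moving it takes 5 to 8 N on the grip towards -x of the holder, little near the centre; past it, it snaps shut alone and presses with some 7 N.
- amber_bottle: Bystander: brown bottle with black cap, 60 mm across, 92 mm high; origin at the middle of its underside.
- white_bottle: Bystander: pale bottle with blue cap, 52 mm across, 86 mm high; origin at the middle of its underside.
- cup: Bystander: thin clear plastic cup, 64 mm across, 71 mm high; origin at the middle of its underside.
- spare_dish: Bystander: spare culture dish on the bare worktop, 58 mm across, 14 mm high; origin at the middle of its underside.
- red_marker: Bystander: white marker pen with red cap, lying along its y, 128 mm long, 14 mm thick; origin at the middle of its underside.
- squirt_bottle: Bystander: wash bottle with bent spout, 68 x 110 mm, 207 mm high; origin at the middle of its underside.
Not all that is in view belongs to the job. What is shaped like the dish but green or orange is not meant.

How it is judged:
By the outcome, as a careful person would: the job done as asked, in the order asked, and still so for the second after the job is handed in, with the robot touching nothing.
It also fails if it takes over 45 s, if anything falls off the work surface, if the arm or the gripper's body presses on something with over 40 N, if the wrist force passes 120 N, or if a joint passes its speed limit or range.

## Working session

There is one attempt and no reset: what is moved stays moved. The work goes in short steps, Python scripts to look and compute and a tool call to move; the robot and the scene stay as the last step left them, time stands still between calls to the robot, and variables do not carry over. Pictures are saved under pics/ and viewed, about 8 in all and at most 12, crops included, and the job is handed in when it is done.

Besides the shell and the picture viewer there is one more tool, called after "Emit:" in YAML: its name, and indented under it one key for each argument. carry_out: Moves the arm, as the interface text tells. Its arguments: {"type":"object","properties":{"plan":{"type":"array","items":{"type":"array"}},"grip_force":{"type":"number"}},"required":["plan"]}

```bash
mkdir -p pics
python3 - <<'E'
from plant import r
import cv2,numpy as np
print(r.get_state())
for n in("scene","top"):
    im=r.capture(n);cv2.imwrite(f"pics/{n}0.png",im[:,:,::-1]);c=r.get_calibration(n);print(n,c)
    R=cv2.Rodrigues(np.array(c["rvec"],float))[0];print(-R.T@np.array(c["tvec"]).ravel())
E
```

```text
{'time_s': 0.0, 'joints': array([ 8.10214784e+01,  2.05919144e+01,  6.34230200e-01, -1.90195340e-02,
       -7.01371930e+01, -1.65061922e+01]), 'qd': array([-0.03804832,  0.05067656, -0.0036638 ,  0.05368363, -0.05289811,
       -0.09380274]), 'joint_torque': array([-8.31979196e-05, -5.82719564e+01,  2.93053901e+01,  6.99709877e+00,
        7.01659505e-03, -1.52853718e-04]), 'tcp_pos': array([0.29036081, 0.60914309, 0.40372397]), 'eef_rot': array([ 1.79903953e+02, -9.81610374e-03, -2.54911826e+01]), 'contact_force': array([ 0.1722119 , -0.10067501,  0.47328891]), 'moment': array([ 0.0190143 ,  0.01718624, -0.00357161]), 'gripper_width': 0.0875018948066505}
scene {'K': array([[442.4816733 ,   0.        , 256.22929808],
       [  0.        , 442.4816733 , 197.80250132],
       [  0.        ,   0.        ,   1.        ]]), 'rvec': array([ 2.09438631, -1.16714046,  0.47910365]), 'tvec': array([-0.20669823,  0.42108276,  1.07359199])}
[-0.2864619  -0.43444914  1.04968001]
top {'K': array([[405.44181025,   0.        , 255.15383495],
       [  0.        , 405.44181025, 192.96255402],
       [  0.        ,   0.        ,   1.        ]]), 'rvec': array([ 2.18554246, -2.12892281,  0.11983642]), 'tvec': array([0.07759725, 0.58490975, 1.45150285])}
[0.40806334 0.08040509 1.51063583]
```

View pics/scene0.png

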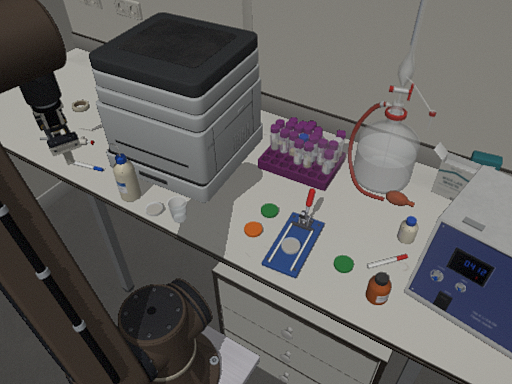

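View pics/top0.png

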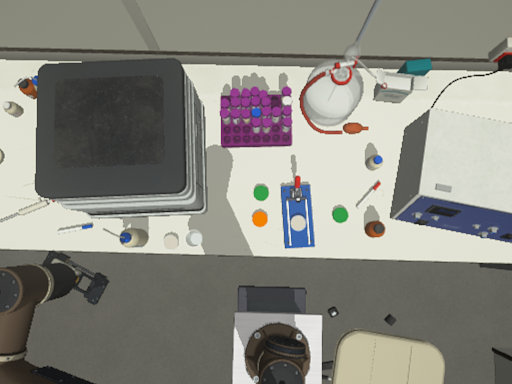

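The holder is at about (298,217) in the top view with its channel running roughly world +x. The lever is at (297,187) and the dish at (298,223). There are green and orange decoys either side. Next I measure.

```bash
cat > h.py <<'E'
from plant import r
import cv2,numpy as np
def rays(c,uv,fish=False):
    K=np.array(c["K"]);R=cv2.Rodrigues(np.array(c["rvec"],float))[0];o=-R.T@np.array(c["tvec"]).ravel()
    uv=np.atleast_2d(uv).astype(float)
    p=np.c_[(uv[:,0]-K[0,2])/K[0,0],(uv[:,1]-K[1,2])/K[1,1]]
    if fish:
        t=np.linalg.norm(p,axis=1)+1e-12; d=np.c_[p*(np.sin(t)/t)[:,None],np.cos(t)]
    else: d=np.c_[p,np.ones(len(p))]
    return o,d@R
def plane(c,uv,z,fish=False):
    o,d=rays(c,uv,fish); return o+d*((z-o[2])/d[:,2])[:,None]
def project(c,P,fish=False):
    K=np.array(c["K"]);R=cv2.Rodrigues(np.array(c["rvec"],float))[0]
    q=np.atleast_2d(P)@R.T+np.array(c["tvec"]).ravel()
    if fish:
        n=np.linalg.norm(q[:,:2],axis=1)+1e-12; s=np.arctan2(n,q[:,2])/n; q=np.c_[q[:,:2]*s[:,None],np.ones(len(q))]
    else: q=q/q[:,2:]
    return (q@K.T)[:,:2]
E
python3 - <<'E'
from h import *
for n in("scene","top"):
    im=cv2.imread(f"pics/{n}0.png");c=r.get_calibration(n)
    h=cv2.cvtColor(im,cv2.COLOR_BGR2HSV)
    m=cv2.inRange(h,(100,120,60),(125,255,255))
    m[:, :240]=0;m[:,345:]=0;m[:180]=0;m[300:]=0
    m=cv2.morphologyEx(m,cv2.MORPH_CLOSE,np.ones((7,7)))
    cs=cv2.findContours(m,0,1)[0];k=max(cs,key=cv2.contourArea)
    P=plane(c,cv2.convexHull(k).reshape(-1,2),0.02)
    rc=cv2.minAreaRect((P[:,:2]*1000).astype(np.float32));print(n,rc)
    # dish: pale pixels inside
    cv2.imwrite(f"pics/m_{n}.png",cv2.resize(im[170:290,230:350] ,None,fx=5,fy=5,interpolation=2))
a=[cv2.imread(f"pics/m_{n}.png") for n in("scene","top")]
cv2.imwrite("pics/both.png",cv2.resize(np.hstack(a),(800,400)))
E
```

```text
scene ((496.3169860839844, -66.78893280029297), (230.76602172851562, 107.69371795654297), 5.18993616104126)
top ((504.0840148925781, -62.85326385498047), (225.75465393066406, 106.25408172607422), 5.152343273162842)
```

View pics/both.png

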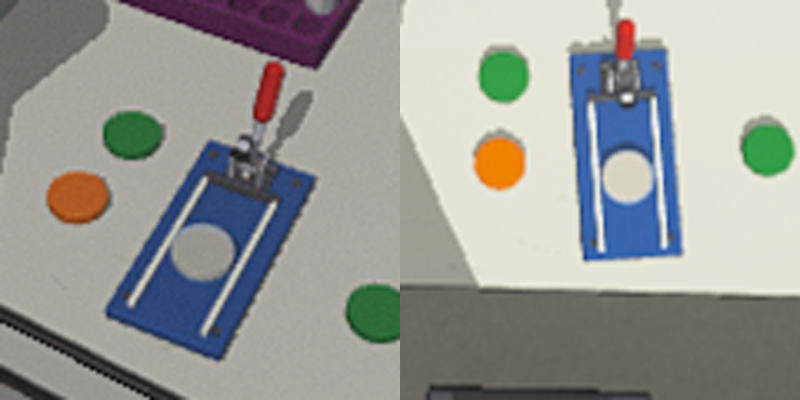

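The lever, foot, end stop and dish are clearly seen; the dish centre is at top px (298,223) and scene px (291,246). The holder is near (0.50,-0.065) with yaw about 5.2°. I'll move over there, passing in front of the machine, with the hand closing.

Emit:
carry_out:
  plan:
    - [[0,0,-0.025],[0,0,0],255]
    - [[0,0,-0.025],[0,0,0],255]
    - [[0.0227,0.0309,0],[0,0,0],255]
    - [[0.0227,0.0309,0],[0,0,0],255]
    - [[0.0227,0.0309,0],[0,0,0],255]
    - [[0.0227,0.0309,0],[0,0,0],255]
    - [[0.0227,0.0309,0],[0,0,0],255]
    - [[0.0227,0.0309,0],[0,0,0],255]
    - [[0.0227,0.0309,0],[0,0,0],255]
    - [[0.0227,0.0309,0],[0,0,0],255]
    - [[0.0227,0.0309,0],[0,0,0],255]
  grip_force: 20

```text
time_s: 1.02
tcp_pos: [0.355, 0.2683, 0.4545]
eef_rot: [180.0, 0.0, -25.5]
contact_force: [0.6, -0.6, -0.9]
gripper_width: 0.0201
```

Emit:
carry_out:
  plan:
    - [[0.0227,0.0309,0],[0,0,0],255]
    - [[0.0227,0.0309,0],[0,0,0],255]
    - [[0.0227,0.0309,0],[0,0,0],255]
    - [[0.0227,0.0309,0],[0,0,0],255]
    - [[0.0227,0.0309,0],[0,0,0],255]
    - [[0.0227,0.0309,0],[0,0,0],255]
    - [[0.0227,0.0309,0],[0,0,0],255]
    - [[0.0227,0.0309,0],[0,0,0],255]
    - [[0.0227,0.0309,0],[0,0,0],255]
    - [[0,0,0],[0,0,-6.2],255]
    - [[0,0,0],[0,0,-6.2],255]
    - [[0,0,0],[0,0,-6.2],255]

```text
time_s: 2.02
tcp_pos: [0.4197, -0.0699, 0.4543]
eef_rot: [180.0, 0.1, -6.8]
contact_force: [-0.3, 0.4, 0.8]
gripper_width: 0.0007
```

Emit:
carry_out:
  plan:
    - [[0,0,0],[0,0,-6.2],255]
    - [[0,0,0],[0,0,-6.0],255]
    - [[0,0,0],[0,0,0],255]
    - [[0,0,0],[0,0,0],255]

```text
time_s: 2.35
tcp_pos: [0.4198, -0.0686, 0.4545]
eef_rot: [-180.0, 0.0, 5.1]
contact_force: [-1.4, -0.2, 0.0]
gripper_width: 0.0006
```

Run:
```python
from h import *
c=r.get_calibration("wrist");im=r.capture("wrist")[:,:,::-1];cv2.imwrite("pics/w1.png",im);print(c)
s=r.get_state();print(s["time_s"],s["joints"],s["tcp_pos"],s["eef_rot"],s["contact_force"])
np.save("w1.npy",np.r_[c["K"].ravel(),np.ravel(c["rvec"]),np.ravel(c["tvec"])])
for n,(x0,x1,y0,y1) in dict(top=(285,312,208,236),scene=(270,312,230,262)).items():
    b=cv2.imread(f"pics/{n}0.png");h=cv2.cvtColor(b,cv2.COLOR_BGR2HSV)
    m=np.zeros(h.shape[:2],np.uint8);m[y0:y1,x0:x1]=cv2.inRange(h,(0,0,130),(180,70,255))[y0:y1,x0:x1]
    m=cv2.morphologyEx(m,cv2.MORPH_OPEN,np.ones((5,5)))
    k=max(cv2.findContours(m,0,1)[0],key=cv2.contourArea);P=plane(r.get_calibration(n),k.reshape(-1,2),.034)
    print(n,cv2.boundingRect(k),cv2.minEnclosingCircle((P[:,:2]*1000).astype(np.float32)))
```

```text
{'K': array([[297.31863964,   0.        , 257.67170542],
       [  0.        , 297.31863964, 192.41458372],
       [  0.        ,   0.        ,   1.        ]]), 'rvec': array([-2.15450665,  1.9678435 ,  0.28087549]), 'tvec': array([-0.10713545,  0.34470865,  0.55400491])}
2.4 [ 1.75161580e+01 -5.84207529e+00 -2.37819110e+01 -4.55554880e-03
 -7.20765667e+01  7.75883204e+01] [ 0.41987667 -0.06859312  0.45452271] [-1.79999293e+02  1.69506894e-02  5.10307592e+00] [ 0.26945099 -0.7192329  -0.52378447]
top (291, 215, 15, 16) ((478.7363586425781, -63.81715393066406), 28.85690689086914)
scene (281, 237, 19, 17) ((471.9624938964844, -64.9275131225586), 32.51347351074219)
```

View pics/w1.png

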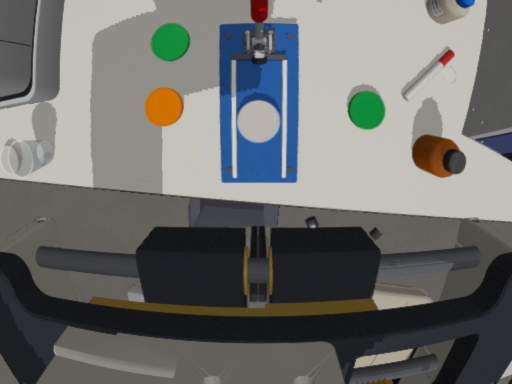

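The wrist picture shows the holder between (220,25) and (298,182), the dish at (258,121) and the red handle at (260,8). I'll measure in this closer view.

Run:
```python
from h import *
v=np.load("w1.npy");c=dict(K=v[:9].reshape(3,3),rvec=v[9:12],tvec=v[12:])
im=cv2.imread("pics/w1.png");h=cv2.cvtColor(im,cv2.COLOR_BGR2HSV)
m=cv2.inRange(h,(100,120,60),(125,255,255));m[:,:205]=0;m[:,310:]=0;m[195:]=0
m=cv2.morphologyEx(m,cv2.MORPH_CLOSE,np.ones((9,9)))
k=max(cv2.findContours(m,0,1)[0],key=cv2.contourArea)
P=plane(c,k.reshape(-1,2),.02,True)
rc=cv2.minAreaRect((P[:,:2]*1000).astype(np.float32));print(rc)
box=cv2.boxPoints(rc);print(box)
w=cv2.inRange(h,(0,0,140),(180,80,255));w[:95]=0;w[150:]=0;w[:,:237]=0;w[:,281:]=0
k=max(cv2.findContours(w,0,1)[0],key=cv2.contourArea);P=plane(c,k.reshape(-1,2),.034,True)
print(cv2.boundingRect(k),cv2.minEnclosingCircle((P[:,:2]*1000).astype(np.float32)))
d=cv2.inRange(h,(0,0,140),(180,80,255))
for y in (75,150,165):
    row=np.where(d[y,225:295])[0]+225;print(y,row,plane(c,[[row[0],y],[row[-1],y]],.028,True)[:,:2])
# end stop: dark column profile
print(h[50:68,245,2])
print(h[50:68,272,2]); print(plane(c,[[245,58],[272,58]],.03,True))
```

```text
((502.716552734375, -63.33149719238281), (225.74600219726562, 107.10675048828125), 5.2754716873168945)
[[ 3.8539774e+02 -2.0382996e+01]
 [ 3.9524557e+02 -1.2703606e+02]
 [ 6.2003540e+02 -1.0628000e+02]
 [ 6.1018750e+02  3.7306213e-01]]
(237, 100, 43, 43) ((476.40118408203125, -64.90624237060547), 28.861589431762695)
75 [232 233 234 282 283 284 285 286] [[ 0.53625627 -0.02415384]
 [ 0.54292367 -0.09651938]]
150 [232 233 234 235 236 282 283 284 285 286] [[ 0.4330851  -0.03258897]
 [ 0.43986278 -0.10692008]]
165 [232 233 234 235 236 282 283 284 285] [[ 0.41196155 -0.03413219]
 [ 0.41866146 -0.10785081]]
[ 63  62  54  66  70  64  64  62  60  49  71 101 106 109 108 109 110 110]
[ 93  88  73  69  73  89  89  90  90  82 107 146 156 157 158 156 156 155]
[[ 0.56087443 -0.03959371  0.03      ]
 [ 0.56417413 -0.07552208  0.03      ]]
```

Emit:
carry_out:
  plan:
    - [[-0.0327,0.0023,0],[0,0,0],255]
    - [[0,0,0.0357],[0,0,0],255]
    - [[0,0,0.0357],[0,0,0],255]
    - [[0,0,0.0357],[0,0,0],255]
    - [[0,0,0.0357],[0,0,0],255]
    - [[0,0,0.0357],[0,0,0],255]
    - [[0,0,0.0357],[0,0,0],255]
    - [[0,0,0],[0,5,0],255]
    - [[0,0,0],[0,5,0],255]
    - [[0,0,0],[0,0,0],255]
    - [[0,0,0],[0,0,0],255]

```text
time_s: 3.32
tcp_pos: [0.387, -0.074, 0.2404]
eef_rot: [180.0, -9.8, 5.3]
contact_force: [-0.2, 0.4, -0.4]
gripper_width: 0.0007
```

```bash
cat >> h.py <<'E'
from scipy.spatial.transform import Rotation as Ro
O=np.array([.502,-.0635,0]);yaw=np.radians(5.2);H=np.array([[np.cos(yaw),-np.sin(yaw),0],[np.sin(yaw),np.cos(yaw),0],[0,0,1]])
def st():
    s=r.get_state();R=Ro.from_euler("xyz",s["eef_rot"],degrees=True).as_matrix()
    tip=s["tcp_pos"]+R[:,2]*.178
    print("t",round(s["time_s"],2),"tip in holder mm",((tip-O)@H*1000).round(1),"F in holder",(s["contact_force"]@H).round(1),"rpy",np.round(s["eef_rot"],2),"j",s["joints"].round(0));return s,R,tip
E
python3 -c "
from h import *
s,R,tip=st()
T=O+H@np.array([-.084,0,.025]);print((R.T@(T-tip)).round(4)); print((R.T@H).round(4))
c=r.get_calibration('wrist');Rc=cv2.Rodrigues(c['rvec'])[0];print('cam in tool',R.T@(-Rc.T@c['tvec']-s['tcp_pos']))"
```

```text
t 3.32 tip in holder mm [-85.1  -0.1  65. ] F in holder [-0.2  0.4 -0.4] rpy [179.98  -9.83   5.26] j [ 20.   2. -52.   5. -27.  71.]
[-0.0057 -0.0001  0.0396]
[[ 9.853e-01  1.100e-03  1.708e-01]
 [ 1.100e-03 -1.000e+00  3.000e-04]
 [ 1.708e-01 -1.000e-04 -9.853e-01]]
cam in tool [0.074518   0.00036456 0.01914705]
```

Emit:
carry_out:
  plan:
    - [[-0.0019,0,0.0132],[0,0,0],255]
    - [[-0.0019,0,0.0132],[0,0,0],255]
    - [[-0.0019,0,0.0132],[0,0,0],255]
    - [[0,0,0],[0,0,0],255]
    - [[0,0,0],[0,0,0],255]
    - [[0.0039,0,0.0007],[0,0,0],255]
    - [[0.0039,0,0.0007],[0,0,0],255]
    - [[0.0039,0,0.0007],[0,0,0],255]
    - [[0,0,0],[0,0,0],255]

```text
time_s: 4.07
tcp_pos: [0.4021, -0.0723, 0.2012]
eef_rot: [-180.0, -10.1, 5.3]
contact_force: [0.6, 0.6, -0.5]
gripper_width: 0.0002
```

```bash
python3 -c "
from h import *
st()"
```

```text
t 4.07 tip in holder mm [-69.    0.4  26. ] F in holder [ 0.7  0.5 -0.5] rpy [-179.98  -10.11    5.32] j [ 19.   8. -54.   7. -19.  70.]
```

Emit:
carry_out:
  plan:
    - [[0.0043,0,0.0008],[0,0,0],255]
    - [[0.0043,0,0.0008],[0,0,0],255]
    - [[0.0043,0,0.0008],[0,0,0],255]
    - [[0.0043,0,0.0008],[0,0,0],255]
    - [[0.0043,0,0.0008],[0,0,0],255]
    - [[0.0043,0,0.0008],[0,0,0],255]
    - [[0.0043,0,0.0008],[0,0,0],255]
    - [[0.0043,0,0.0008],[0,0,0],255]
    - [[0.0043,0,0.0008],[0,0,0],255]
    - [[0.0043,0,0.0008],[0,0,0],255]
    - [[0.0039,0,0.0007],[0,0,0],255]
    - [[0,0,0],[0,0,0],255]

```text
time_s: 5.07
tcp_pos: [0.4492, -0.0681, 0.2001]
eef_rot: [-180.0, -10.0, 5.3]
contact_force: [-0.5, -0.0, 0.9]
gripper_width: -0.0
```

Run:
```python
from h import *
st()
im=r.capture("wrist")[:,:,::-1];im2=r.capture("scene")[:,:,::-1]
cv2.imwrite("pics/p2.png",np.hstack([cv2.resize(im[:300,150:370],(440,600)),cv2.resize(im2[180:280,255:330],(360,600),interpolation=2)]))
```

```text
t 5.07 tip in holder mm [-22.    0.3  24.8] F in holder [-0.5  0.   0.9] rpy [-180.    -10.04    5.32] j [ 17.  12. -48.   6. -21.  73.]
```

View pics/p2.png

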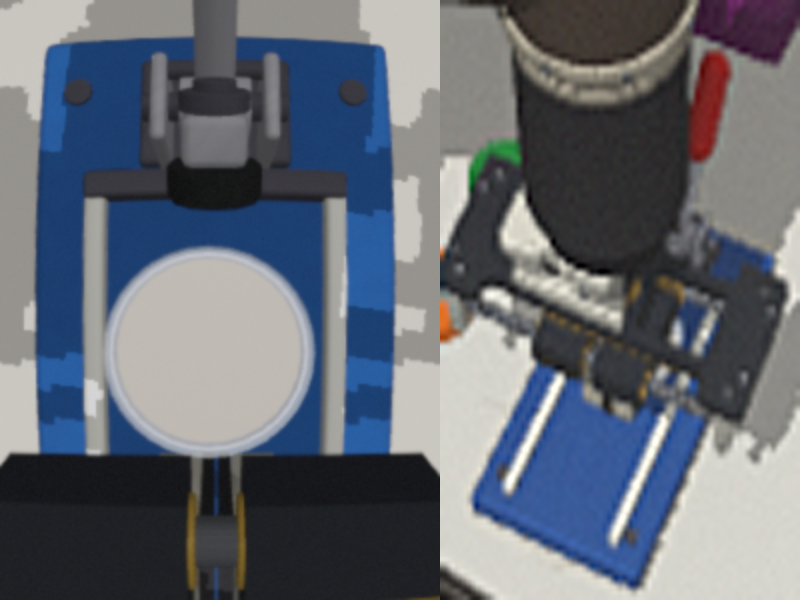

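The wrist view (left half) shows the dish against the fingers, still about 14 mm short of the dark end stop. I'll continue in small steps.

Emit:
carry_out:
  plan:
    - [[0.003,0,0.0005],[0,0,0],255]
    - [[0.003,0,0.0005],[0,0,0],255]
    - [[0.003,0,0.0005],[0,0,0],255]
    - [[0.001,0,0.0002],[0,0,0],255]
    - [[0.001,0,0.0002],[0,0,0],255]
    - [[0,0,0],[0,0,0],255]

```text
time_s: 5.67
tcp_pos: [0.4595, -0.0672, 0.2]
eef_rot: [180.0, -10.0, 5.3]
contact_force: [-0.2, -1.0, -0.5]
gripper_width: 0.0004
```

Emit:
carry_out:
  plan:
    - [[0.001,0,0.0002],[0,0,0],255]
    - [[0,0,0],[0,0,0],255]

```text
time_s: 5.83
tcp_pos: [0.4604, -0.0671, 0.2]
eef_rot: [180.0, -10.0, 5.3]
contact_force: [-1.3, -0.0, 0.5]
gripper_width: 0.0
```

Emit:
carry_out:
  plan:
    - [[0.001,0,0.0002],[0,0,0],255]
    - [[0,0,0],[0,0,0],255]

```text
time_s: 6.0
tcp_pos: [0.4615, -0.067, 0.2]
eef_rot: [180.0, -10.0, 5.3]
contact_force: [-1.0, 0.6, 0.6]
gripper_width: 0.0005
```

Run:
```python
from h import *
st()
im=r.capture("wrist")[:,:,::-1]
cv2.imwrite("pics/p3.png",cv2.resize(im[50:250,150:370],(660,600)))
```

```text
t 6.0 tip in holder mm [-9.8  0.2 24.7] F in holder [-0.9  0.7  0.6] rpy [180.   -10.     5.32] j [ 17.  13. -46.   6. -21.  74.]
```

View pics/p3.png

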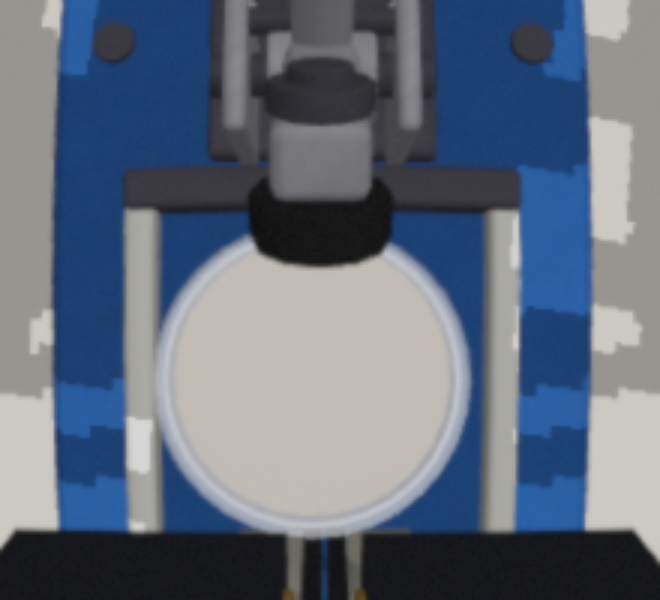

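The foot hides the far rim. The dish's far edge is at about row 222 and the stop face at about row 210, so 2-4 mm remain. I'll carry on until the force shows contact.

Emit:
carry_out:
  plan:
    - [[0.001,0,0.0002],[0,0,0],255]
    - [[0,0,0],[0,0,0],255]

```text
time_s: 6.22
tcp_pos: [0.4625, -0.0669, 0.2]
eef_rot: [180.0, -10.0, 5.3]
contact_force: [0.0, -0.0, 0.0]
gripper_width: 0.0008
```

Emit:
carry_out:
  plan:
    - [[0.001,0,0.0002],[0,0,0],255]
    - [[0,0,0],[0,0,0],255]

```text
time_s: 6.38
tcp_pos: [0.4635, -0.0669, 0.2]
eef_rot: [-180.0, -10.0, 5.3]
contact_force: [-0.2, -0.3, -0.0]
gripper_width: 0.0001
```

Emit:
carry_out:
  plan:
    - [[0.001,0,0.0002],[0,0,0],255]
    - [[0,0,0],[0,0,0],255]

```text
time_s: 6.55
tcp_pos: [0.4646, -0.0667, 0.2]
eef_rot: [180.0, -10.0, 5.3]
contact_force: [-0.3, 0.6, 0.1]
gripper_width: 0.0002
```

Emit:
carry_out:
  plan:
    - [[0.001,0,0.0002],[0,0,0],255]
    - [[0,0,0],[0,0,0],255]

```text
time_s: 6.72
tcp_pos: [0.4653, -0.0667, 0.1998]
eef_rot: [180.0, -10.0, 5.3]
contact_force: [-1.9, -0.9, 1.8]
gripper_width: 0.0007
```

Emit:
carry_out:
  plan:
    - [[0.001,0,0.0002],[0,0,0],255]
    - [[0,0,0],[0,0,0],255]

```text
time_s: 6.88
tcp_pos: [0.4657, -0.0668, 0.1997]
eef_rot: [180.0, -9.9, 5.3]
contact_force: [-5.7, 0.7, 5.0]
gripper_width: 0.0007
```

Run:
```python
from h import *
st()
im=r.capture("wrist")[:,:,::-1]
cv2.imwrite("pics/p4.png",cv2.resize(im[50:250,150:370],(660,600)))
```

```text
t 6.88 tip in holder mm [-5.8  0.  24.3] F in holder [-5.6  1.3  5. ] rpy [179.98  -9.89   5.3 ] j [ 17.  13. -46.   5. -22.  74.]
```

View pics/p4.png

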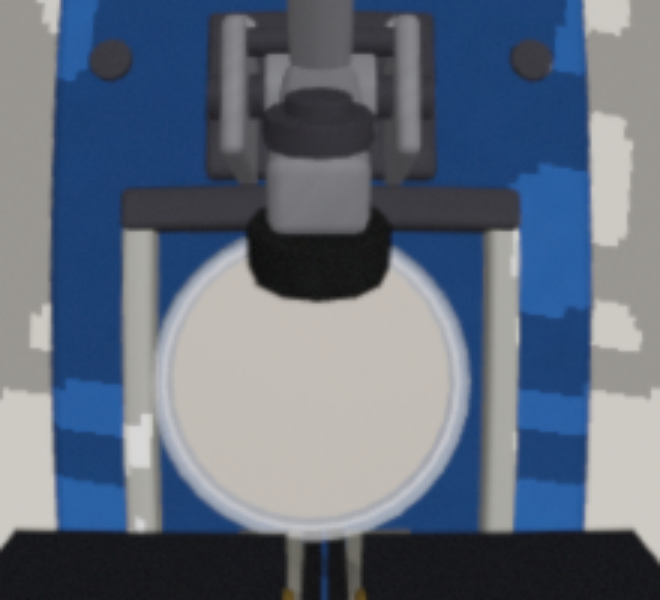

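Contact force is -5.6 N along the channel and the arm is stalling, so the dish rests on the stop. The fingertip centre is at -5.8 mm, consistent with a dish centre of about +30. I'll back off, rise and check with the top view.

Emit:
carry_out:
  plan:
    - [[-0.001,0,-0.0002],[0,0,0],255]
    - [[-0.002,0,-0.0003],[0,0,0],255]
    - [[-0.01,0,-0.0018],[0,0,0],255]
    - [[-0.02,0,-0.0036],[0,0,0],255]
    - [[0.0062,0,-0.0355],[0,0,0],255]
    - [[0.0062,0,-0.0355],[0,0,0],255]
    - [[0.0062,0,-0.0355],[0,0,0],255]
    - [[0.0062,0,-0.0355],[0,0,0],255]
    - [[0.0062,0,-0.0355],[0,0,0],255]
    - [[0.0062,0,-0.0355],[0,0,0],255]
    - [[0,0,0],[0,-5,0],255]
    - [[0,0,0],[0,-5,0],255]

```text
time_s: 7.93
tcp_pos: [0.4318, -0.0698, 0.4193]
eef_rot: [-179.9, -0.2, 5.3]
contact_force: [0.2, -0.3, -1.4]
gripper_width: 0.0006
```

Run:
```python
from h import *
s,R,tip=st()
c=r.get_calibration("wrist");im=np.ascontiguousarray(r.capture("wrist")[:,:,::-1]);cv2.imwrite("pics/w5.png",im)
h=cv2.cvtColor(im,cv2.COLOR_BGR2HSV);w=cv2.inRange(h,(0,0,140),(180,80,255))
p=project(c,O+H@np.array([.03,0,.034]),True)[0];print(p)
a=project(c,[O+H@np.array([.03+i,j,.034]) for i,j in((.029,0),(-.029,0),(0,.029),(0,-.029))],True);print(a.round(1))
n=project(c,[O+H@np.array([.03+.029*np.cos(t),.029*np.sin(t),.034]) for t in np.linspace(0,6.28,60)],True)
for q in n: cv2.circle(im,tuple(int(round(v)) for v in q),0,(0,0,255),-1)
x,y=p.astype(int);y0=max(0,y-70)
cv2.imwrite("pics/p5.png",cv2.resize(im[y0:y0+140,x-70:x+70],(600,600),interpolation=2))
```

```text
t 7.93 tip in holder mm [-69.8   0.3 241.3] F in holder [ 0.2 -0.4 -1.4] rpy [-179.92   -0.23    5.34] j [ 17.  -3. -26.  -0. -67.  79.]
[257.86099232  88.11239187]
[[258.   64.9]
 [257.8 111.6]
 [233.9  88.2]
 [281.8  88.4]]
```

View pics/p5.png

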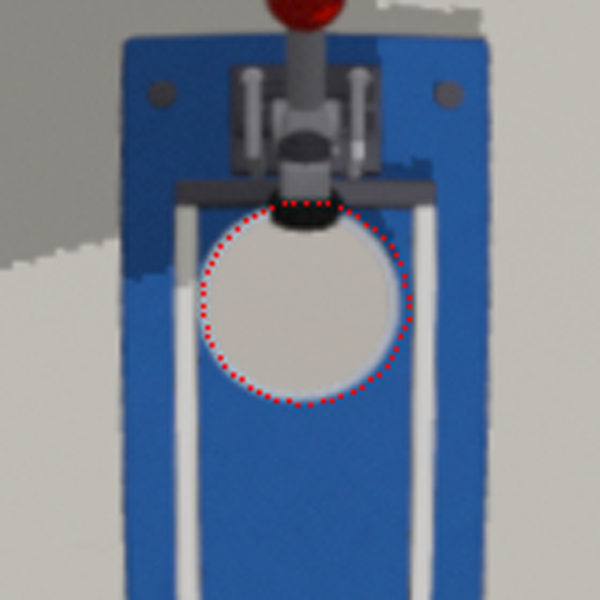

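The predicted rim at home (dotted) matches the seen dish to about 1 mm, so the dish is on the stop. I now move over and behind the lever.

Emit:
carry_out:
  plan:
    - [[0.0336,0,0],[0,0,0],255]
    - [[0.0336,0,0],[0,0,0],255]
    - [[0.0336,0,0],[0,0,0],255]
    - [[0.0336,0,0],[0,0,0],255]
    - [[0.0336,0,0],[0,0,0],255]
    - [[0.0336,0,0],[0,0,0],255]
    - [[0.0336,0,0],[0,0,0],255]
    - [[0,0,0.0353],[0,0,0],255]
    - [[0,0,0.0353],[0,0,0],255]
    - [[0,0,0.0353],[0,0,0],255]
    - [[0,0,0.0353],[0,0,0],255]
    - [[0,0,0],[0,0,0],255]

```text
time_s: 8.98
tcp_pos: [0.6637, -0.0481, 0.2667]
eef_rot: [-180.0, 0.6, 5.2]
contact_force: [-2.2, 0.1, -2.1]
gripper_width: 0.0004
```

Run:
```python
from h import *
st()
im2=r.capture("scene")[:,:,::-1]
cv2.imwrite("pics/p6.png",cv2.resize(im2[120:290,230:370],(494,600),interpolation=2))
```

```text
t 8.98 tip in holder mm [160.4   0.7  88.7] F in holder [-2.2  0.3 -2.1] rpy [-179.99    0.64    5.22] j [ 13.  26. -10.  -0. -55.  83.]
```

View pics/p6.png

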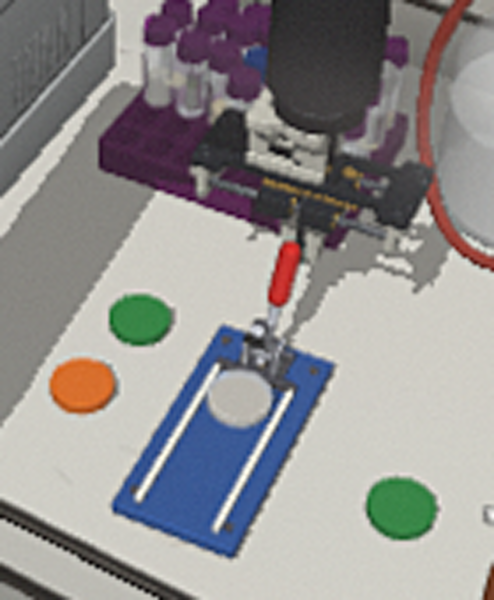

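The fingers are behind the red handle and the dish is at the stop. I raise a little and push.

Emit:
carry_out:
  plan:
    - [[0,0,-0.01],[0,0,0],255]
    - [[0,0,0],[0,0,0],255]
    - [[-0.006,0,0],[0,0,0],255]
    - [[-0.006,0,0],[0,0,0],255]
    - [[-0.006,0,0],[0,0,0],255]
    - [[-0.005,0,0],[0,0,0],255]

```text
time_s: 9.53
tcp_pos: [0.6445, -0.0499, 0.2871]
eef_rot: [-180.0, -0.3, 5.3]
contact_force: [8.0, 1.8, 6.0]
gripper_width: 0.0006
```

```bash
python3 -c "
from h import *
st()"
```

```text
t 9.53 tip in holder mm [144.3   0.6 109.1] F in holder [8.2 1.1 6. ] rpy [-180.     -0.35    5.35] j [ 13.  23. -12.   0. -55.  82.]
```

Emit:
carry_out:
  plan:
    - [[-0.005,0,0],[0,0,0],255]
    - [[-0.005,0,0],[0,0,0],255]
    - [[-0.005,0,0],[0,0,0],255]
    - [[-0.005,0,0],[0,0,0],255]
    - [[-0.005,0,0],[0,0,0],255]
    - [[-0.005,0,0],[0,0,0],255]

```text
time_s: 10.03
tcp_pos: [0.6137, -0.0529, 0.2856]
eef_rot: [-180.0, -0.1, 5.3]
contact_force: [1.5, 0.1, 2.2]
gripper_width: 0.0006
```

Emit:
carry_out:
  plan:
    - [[-0.005,0,0],[0,0,0],255]
    - [[-0.005,0,0],[0,0,0],255]
    - [[-0.005,0,0],[0,0,0],255]
    - [[-0.005,0,0],[0,0,0],255]

```text
time_s: 10.37
tcp_pos: [0.593, -0.0549, 0.2843]
eef_rot: [180.0, 0.1, 5.3]
contact_force: [-0.5, -1.0, 0.7]
gripper_width: 0.0008
```

Run:
```python
from h import *
st()
im2=r.capture("scene")[:,:,::-1]
cv2.imwrite("pics/p7.png",cv2.resize(im2[120:290,230:370],(494,600),interpolation=2))
```

```text
t 10.37 tip in holder mm [ 91.    0.3 106.3] F in holder [-0.6 -0.9  0.7] rpy [1.8e+02 1.3e-01 5.3e+00] j [ 13.  19. -18.  -0. -53.  82.]
```

View pics/p7.png

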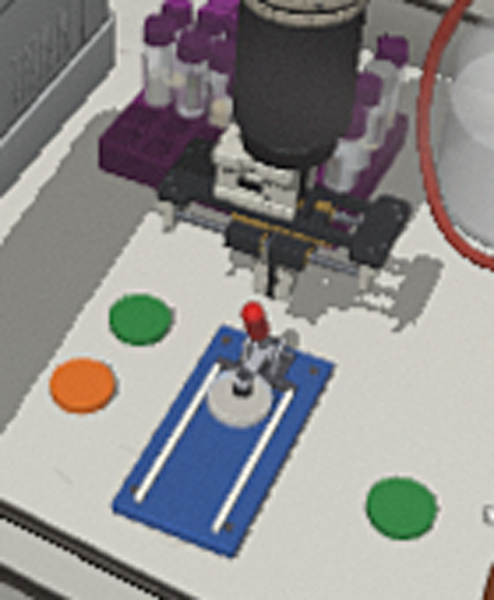

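The lever has snapped shut and the foot is on the dish. I back away and do a final check.

Emit:
carry_out:
  plan:
    - [[0.02,0,0],[0,0,0],255]
    - [[0.03,0,0],[0,0,0],255]
    - [[0,0,-0.035],[0,0,0],255]
    - [[0,0,-0.035],[0,0,0],255]
    - [[0,0,-0.035],[0,0,0],255]
    - [[0,0,-0.035],[0,0,0],255]
    - [[-0.035,0,0],[0,0,0],255]
    - [[-0.035,0,0],[0,0,0],255]
    - [[-0.035,0,0],[0,0,0],255]
    - [[-0.035,0,0],[0,0,0],255]
    - [[-0.035,0,0],[0,0,0],255]
    - [[0,0,0],[0,0,0],255]

```text
time_s: 11.42
tcp_pos: [0.4641, -0.0673, 0.4251]
eef_rot: [-179.9, 0.1, 5.3]
contact_force: [-0.6, 0.1, -0.7]
gripper_width: 0.0006
```

Run:
```python
from h import *
st()
c=r.get_calibration("wrist");im=np.ascontiguousarray(r.capture("wrist")[:,:,::-1])
n=project(c,[O+H@np.array([.03+.029*np.cos(t),.029*np.sin(t),.034]) for t in np.linspace(0,6.28,60)],True)
for q in n: cv2.circle(im,tuple(int(round(v)) for v in q),0,(0,0,255),-1)
x,y=n.mean(0).astype(int);print(x,y);y0=max(0,y-70)
a=cv2.resize(im[y0:y0+140,max(0,x-70):x+70],(400,400),interpolation=2)
b=cv2.resize(r.capture("scene")[:,:,::-1][110:310,210:460],(400,320));b=cv2.copyMakeBorder(b,0,80,0,0,0)
cv2.imwrite("pics/p8.png",np.hstack([a,b]))
```

```text
t 11.42 tip in holder mm [-3.830e+01 -2.000e-01  2.471e+02] F in holder [-0.6  0.1 -0.7] rpy [-1.7993e+02  6.0000e-02  5.2700e+00] j [ 16.  -0. -22.  -0. -68.  79.]
257 112
```

View pics/p8.png

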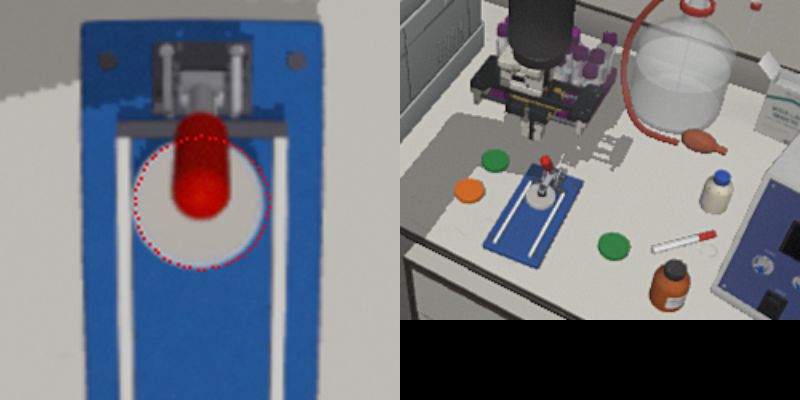

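The dish is still at home against the stop, the lever is shut over it, and nothing else in view has moved. I'm handing the job in.

```bash
python3 -c "
from plant import r
print(r.close_job())"
```

```text
the job is handed in; nothing more can be done
None
```

The dish is clamped against the end stop and the job is handed in, at about 11.5 s of the 45 s allowed.

- **Dish:** I pushed it along the channel with closed fingertips until the force rose to 5.6 N along the channel and the arm stalled. A wrist picture then showed its rim within about 1 mm of the home position.
- **Lever:** I then went behind the red handle and pushed it past its centre. It snapped shut, with about 8 N along the channel when I checked early in the push.
- **Last checks:** The final pictures show the foot on the dish and the dish still on its home outline. The fingers are well clear, with only noise on the force reading, and the bystanders in view are undisturbed. The left-hand ones (wash bottle, cup, spare dish) were outside that last crop, but the arm passed well above or away from them.
- **One deviation:** The descent behind the lever was still settling and read about 11 mm lower than planned. I raised the tool 10 mm before pushing.

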